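# Put the tasting accessories back on their own coasters

## Task

The three tasting accessories stand on each other's coasters. Put each on its own, upright in the middle: the vacuum pump on the round coaster, the bottle stopper on the square one, and the corkscrew on the oblong one with its T-handle along the coaster's length. Each coaster takes only one thing, so park one on a free patch of table on the way; knock nothing over, and do not shift the glass, the tin or the matchbox.

Things in the scene. Friction and masses are not known exactly. Their poses are not given: they have to be found in the camera images.
- pump: hand vacuum pump, a white waisted cylinder standing upright with a black round top grip; 44 mm diameter, 99 mm tall; the top grip, 71 to 99 mm above the foot, is 39 mm across and does not move on the body; about 90 g. Origin at the centre of its underside, z up. At the start it stands on the square coaster
- corkscrew: metal winged corkscrew standing on its bell, arms folded down, nothing on it moves; 39 x 84 x 138 mm (x, y, z), 240 g. T-handle: bar along its y axis, 62 mm long, 12 mm thick, centred 132 mm above the foot; a 16 mm collar under it from 117 to 125 mm. Bell 40 mm across, arms reach 42 mm out along y. Origin: centre of its underside, z up. At the start on the round coaster
- stopper: turned cork bottle stopper, standing on its wider brass cap; 29 mm diameter at the foot, 37 mm tall, narrower above; about 45 g. Origin at the centre of its underside, z up. At the start it stands on the oblong coaster
- round_coaster: round wooden coaster with a flush cork inlay, 100 mm diameter, 10 mm thick; fixed to the table; origin at the centre of its underside, z up, top face 10 mm above the table
- square_coaster: square wooden coaster with a flush cork inlay, 90 x 90 mm, 10 mm thick; fixed to the table; origin at the centre of its underside, z up, top face 10 mm above the table
- oblong_coaster: oblong wooden coaster with a flush cork inlay, 130 mm along its x axis and 76 mm along its y axis, 10 mm thick; fixed to the table; origin at the centre of its underside, z up, top face 10 mm above the table. Besides the listed things the table is bare from 0.45 to 0.65 m from the base axis, within 36 degrees of straight ahead; bottles 321 mm tall stand farther back
- glass: bystander: stemmed clear tasting glass, upright, 65 mm diameter, 155 mm tall, loose; origin at the centre of its underside
- tin: bystander: flat closed tin, 62 x 88 x 21 mm, loose; origin at the centre of its underside
- matchbox: bystander: closed matchbox, 37 x 56 x 17 mm, loose; origin at the centre of its underside
Things that resemble listed ones, but are neither listed nor needed, are in the scene too. Leave any purple look-alike of the square_coaster alone.

How it is judged (in metres and radians):
At the end, for the whole second after the job is handed in: pump on the round, stopper on the square and corkscrew on the oblong coaster, each upright, at rest on the coaster's top face, its centre within 15 mm of the coaster's; the corkscrew's T-handle within 15 degrees of the oblong coaster's length; glass, tin and matchbox within 20 mm of where they stood (horizontal distance between pump and round_coaster below 0.015 m and z of pump in the frame of round_coaster between 0.006 and 0.014 m and angle between each of pump, stopper, corkscrew's own z axis and vertical below 0.12 rad and linear speed of each of pump, stopper, corkscrew below 0.02 m/s and angular speed of each of pump, stopper, corkscrew below 0.2 rad/s and horizontal distance between stopper and square_coaster below 0.015 m and z of stopper in the frame of square_coaster between 0.006 and 0.014 m and horizontal distance between corkscrew and oblong_coaster below 0.015 m and z of corkscrew in the frame of oblong_coaster between 0.006 and 0.014 m and angle between the y axis of corkscrew and the x axis of oblong_coaster, either way round below 0.26 rad and distance of each of glass, tin, matchbox from where it was at the start of the episode below 0.02 m); the robot touches nothing.
It fails at once if the pump, the corkscrew or the stopper is knocked over (angle between any of pump, corkscrew, stopper's own z axis and vertical above 0.7 rad).
It fails at once if the tasting glass is shifted by more than 20 mm or knocked over (distance of glass from where it was at the start of the episode above 0.02 m or angle between glass's own z axis and vertical above 0.4 rad).
It fails at once if the flat tin is shifted by more than 20 mm or knocked over (distance of tin from where it was at the start of the episode above 0.02 m or angle between tin's own z axis and vertical above 0.4 rad).
It fails at once if the matchbox is shifted by more than 20 mm or knocked over (distance of matchbox from where it was at the start of the episode above 0.02 m or angle between matchbox's own z axis and vertical above 0.4 rad).
It also fails if it takes over 128 s, if anything falls off the work surface, if the arm or the gripper's body presses on something with over 40 N, if the wrist force passes 120 N, or if a joint passes its speed limit or range.

## Robot

A 6-joint arm with a two-finger parallel gripper is mounted at the origin on the work surface; the furniture and walls round the work are solid. World frame = base frame: x ahead of the robot, y to its left, z up, the work surface at z = 0. Lengths are in mm, angles in rad, forces in N, time in s.
With the tool pointing down it reaches from about 250 to 775 mm from the base axis. Payload 4 kg.
Tool frame: the origin (TCP) lies on the centre line of the jaws, within the pads' length; the fingertips stand arm.finger_overhang ahead of it and the grasp point (between the pads) lies 5 mm behind it (arm.finger_overhang is the distance from the TCP to the fingertips, in mm); z points along the fingers, y is the line along which they close (so a half turn about z gives the same grasp; the last joint's range is limited). The gripper opens to 94 mm and grips with 3 to 60 N. Pads are 16 mm wide; open, the fingers measure 119 mm over their backs; the gripper's body (75 mm by 177 mm) begins 78 mm behind the grasp point.
Start: joints at [-1.228, 0.087, 1.371, -0, 1.684, -0.103], TCP at [237.149, -496.265, 219.506] pointing down, gripper open.
Joint ranges: [-3.1, 3.1], [-0.76, 2.03], [0.27, 2.55], [-1.08, 4.22], [0.17, 2.65], [-2.57, 2.57]. Speed limits (rad/s): [2.79, 2.79, 3.14, 3.14, 3.14, 3.14].

## Interface

Orientations are given as a unit quaternion [w, x, y, z].
In Python, from cell import arm, eyes gives the robot as it stands.
- The arm moves only by the tool step_arm, never from a script. Its argument "moves" is a list of rows, each an object with "travel": the shift along the tool's x, y, z in units of 30 mm (1.0 is 30 mm), a list of three; "roll": the turn about the tool's z in units of 8 degrees (1.0 is 8 degrees); "claw": the opening, from -1 (shut) to 1 (fully open). A call has 1 to 20 rows; each row shifts and turns the commanded pose from where the row before left it, along the tool's axes as they then stand; what a row does not reach is not made up. A row lasts 1/10 s, in which the tool goes at most 50 mm and 8.59 degrees, less where a joint would pass 70% of its speed; a pose out of reach is approached as far as the arm can. A call is refused whole if a number of a shift passes 1 or a number of a turn 1, either way. A call with a gripper value outside its range is refused whole. The fingers move at their own pace and stop on an object; the grip force is fixed at half the most. Time passes only in rows, so rows that do not move let the fingers close. It gives the time, the measured TCP pose, the force, the opening and the grip force at its end, in the units of the state.
- arm.observe(): the state, without advancing time (a new reading comes with each control period).
- eyes.read_camera(name): name is "scene" or "top"; returns the picture (420x560x3 uint8, blue, green, red); there is no depth.
- eyes.camera_info(name): a dict with "fx", "fy", "cx", "cy" (pixels), "position" and "rotation" of the camera in the world. Camera axes: x right, y up, looking along -z (the intrinsics and any distortion apply to the point x, -y, -z); pixel columns grow to the right and rows downward; lengths in mm; the calibration is good to about 2 mm. A picture is of the moment at which its call begins. camera_info takes no time and is no camera call.
- arm.finish_job(): hands the job in; it is judged then, once.
The state is a dict: "time_s": time; "q": joint angles; "joint_vel": joint speeds; "effort": joint torques, N m; "position": TCP position; "tool_rot": TCP orientation; "contact_force": force on the tool from outside, world axes, zero at the start; "wrist_torque": the same for the moment, N m; "opening": opening from 0.0 (shut) to 1.0 (fully open); "grip_force": force on a finger pad.
Only numpy, scipy, OpenCV 4.12 (cv2) and the standard library are available. Lean on these libraries where they do the work, as an engineer would, in place of code of your own. Each camera call takes 0.05 s, during which the arm holds its last target. There are 200 camera calls.

## Working session

There is one attempt and no reset: what is moved stays moved. The work goes in short steps, Python scripts to look and compute and a tool call to move; the robot and the scene stay as the last step left them, time stands still between calls to the robot, and variables do not carry over. Pictures are saved under pics/ and viewed, at most 14 in all, crops included, and the job is handed in when it is done.

Besides the shell and the picture viewer there is one more tool, called after "Request:" as name(argument=value, ...), one argument or row to a line, values as JSON. step_arm: Moves the arm, as the interface text tells. Its arguments: {"type":"object","properties":{"moves":{"type":"array","items":{"type":"object","properties":{"travel":{"type":"array","items":{"type":"number"}},"roll":{"type":"number"},"claw":{"type":"number"}}}}},"required":["moves"]}

```bash
ls; mkdir -p pics; python3 - <<'E'
from cell import arm,eyes
import cv2
s=arm.observe();print(s['position'],s['tool_rot'],s['opening'],arm.finger_overhang)
for n in('scene','top'):
    cv2.imwrite(f'pics/{n}0.png',eyes.read_camera(n));print(eyes.camera_info(n))
E
```

```text
pics
[ 236.96531317 -495.7643823   218.32022397] [-1.07481541e-03  9.75256982e-01  2.21071578e-01 -1.46313268e-04] 1.0009078932578088 14.0
{'fx': 479.97995112355, 'fy': 479.97995112355, 'cx': 278.14617336650593, 'cy': 207.55874382741607, 'position': array([127.69875562, 591.77134488, 732.17967584]), 'rotation': array([-0.31083909, -0.11884652,  0.36266815,  0.8704748 ])}
{'fx': 438.12650492320074, 'fy': 438.12650492320074, 'cx': 272.1461349027325, 'cy': 208.3355614785178, 'position': array([ 295.95611437,   83.62453379, 1185.02975191]), 'rotation': array([ 0.70645193,  0.0676931 , -0.06569192, -0.70144699])}
```

View pics/top0.png

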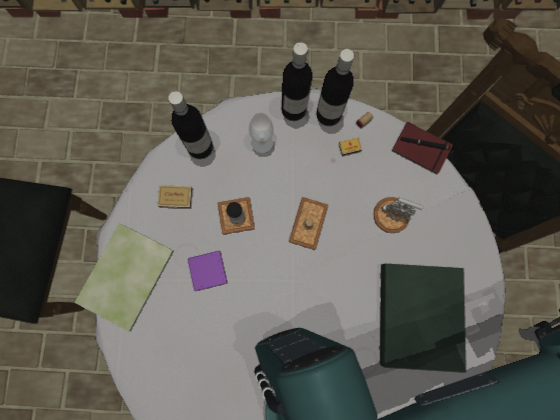

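View pics/scene0.png

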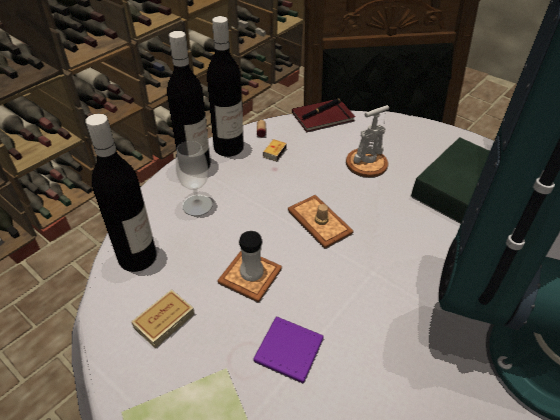

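The top view shows:
- Pump (236,212) on the square coaster (236,215).
- Stopper (309,222) on the oblong coaster.
- Corkscrew (400,208) on the round coaster (392,214).

Possible confusions:
- Purple square (208,270) looks like the square coaster.
- Loose cork (365,119) looks like the stopper.
- Tin (175,197) and matchbox (350,146) look alike.
- The bottles look like the pump.

I choose the cork-inlaid coasters and the objects standing on them.

```bash
cat > h.py <<'E'
import numpy as np,cv2
from scipy.spatial.transform import Rotation as R
from cell import arm,eyes
C={n:eyes.camera_info(n) for n in('scene','top')}
def rot(n):
    q=C[n]['rotation']; return R.from_quat([q[1],q[2],q[3],q[0]])
def ray(n,u,v,z):
    c=C[n]; d=rot(n).apply([(u-c['cx'])/c['fx'],-(v-c['cy'])/c['fy'],-1.])
    p=np.array(c['position']); return p+d*(z-p[2])/d[2]
def proj(n,P):
    c=C[n]; q=rot(n).inv().apply(np.atleast_2d(P)-c['position'])
    return np.c_[c['cx']-c['fx']*q[:,0]/q[:,2],c['cy']+c['fy']*q[:,1]/q[:,2]]
E
python3 - <<'E'
from h import *
for n,(u,v,w) in {'top':(150,100,290),'scene':(120,90,300)}.items():
    im=cv2.imread(f'pics/{n}0.png')
    hsv=cv2.cvtColor(im,cv2.COLOR_BGR2HSV)
    m=cv2.inRange(hsv,(4,90,40),(22,255,255)); m=cv2.morphologyEx(m,cv2.MORPH_CLOSE,np.ones((7,7)))
    k,l,st,ce=cv2.connectedComponentsWithStats(m)
    for i in range(1,k):
        if st[i,4]<400 or st[i,0]<90 or st[i,1]<130: continue
        c,_=cv2.findContours((l==i).astype(np.uint8),0,2); h=cv2.convexHull(c[0])[:,0]
        P=np.array([ray(n,a,b,10)[:2] for a,b in h],np.float32)
        r=cv2.minAreaRect(P); print(n,st[i],ce[i].round(1),r)
im=cv2.imread('pics/top0.png')[150:260,150:440]
s=cv2.imread('pics/scene0.png')[90:310,210:400]
cv2.imwrite('pics/c1.png',cv2.resize(im,None,fx=2.7,fy=2.7,interpolation=cv2.INTER_CUBIC))
cv2.imwrite('pics/c2.png',cv2.resize(s,None,fx=2.7,fy=2.7,interpolation=cv2.INTER_CUBIC))
E
```

```text
top [159 187  31  19 551] [173.9 195.8] ((553.334228515625, 358.14984130859375), (50.608760833740234, 82.48380279541016), 0.38918250799179077)
top [374 197  35  36 745] [388.6 216.6] ((503.0936279296875, -230.28273010253906), (95.88512420654297, 83.30754089355469), 23.92857551574707)
top [218 198  36  36 746] [235.7 216.3] ((500.8338928222656, 187.3634490966797), (87.88775634765625, 87.75483703613281), 10.085367202758789)
top [ 289  198   39   51 1262] [308.1 222.9] ((481.62945556640625, -10.139945983886719), (73.39167785644531, 128.217041015625), 73.41163635253906)
top [499 220  61  32 480] [531.2 235.8] ((452.81365966796875, -607.91259765625), (33.456790924072266, 180.91958618164062), 19.863819122314453)
scene [346 149  42  28 797] [366.7 164. ] ((502.00360107421875, -222.9845733642578), (97.24252319335938, 93.87873077392578), 21.729990005493164)
scene [ 288  195   65   53 1744] [319.9 220.8] ((480.6139221191406, -3.4497909545898438), (78.16524505615234, 132.77615356445312), 73.33431243896484)
scene [ 218  251   64   51 1366] [249.1 278.2] ((499.8630065917969, 193.27581787109375), (90.283935546875, 91.76138305664062), 10.26898193359375)
scene [ 133  291   58   55 1495] [161.9 316.4] ((553.3600463867188, 357.613037109375), (90.06593322753906, 65.08494567871094), 87.95059204101562)
```

View pics/c1.png

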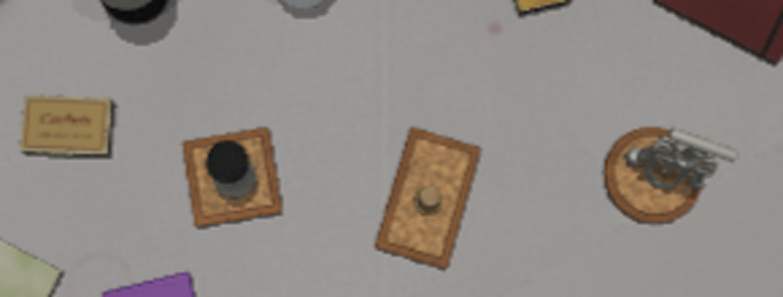

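View pics/c2.png

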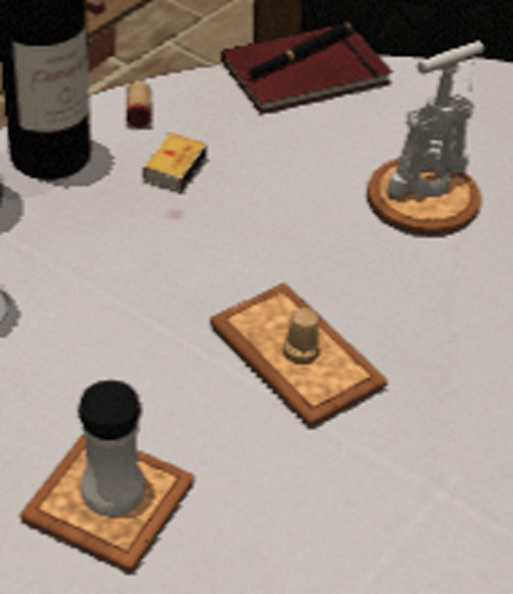

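```bash
cat >> h.py <<'E'
def go(x,y,z,psi=None):
    "units of travel and roll from the present tool pose"
    s=arm.observe(); q=s['tool_rot']; r=R.from_quat([q[1],q[2],q[3],q[0]]); ax=r.apply([1,0,0])
    p0=np.degrees(np.arctan2(ax[1],ax[0])); d=r.inv().apply(np.array([x,y,z])-s['position'])/30
    dr=0 if psi is None else ((psi-p0+90)%180-90)
    print('t',round(s['time_s'],1),'pos',s['position'].round(1),'psi',round(p0,1),'open',round(s['opening'],3),'travel',d.round(2),'roll',round(-dr/8,2),'q6',round(s['q'][5],2),'tilt',r.apply([0,0,1]).round(3))
E
python3 - <<'E'
from h import *
def f(u,v,o): return ((u+.5)/2.7-.5+o[0],(v+.5)/2.7-.5+o[1])
T=(150,150);S=(210,90)
for nm,z,t,s in [('pump',109,(227,160),(110,398)),('stopper',47,(430,194),(305,314)),('cs1',142,(672,135),(422,63)),('cs2',142,(738,155),(482,47)),('round',10,(652,174),(424,194)),('glassbase',0,None,None),]:
    if t is None: continue
    a=ray('top',*f(*t,T),z);b=ray('scene',*f(*s,S),z); print(nm,a.round(1),b.round(1))
print(ray('scene',197,205,0),ray('top',262,132,80))
go(450,-150,220,25)
E
```

```text
pump [499.5 183.4 109. ] [499.5 188.1 109. ]
stopper [478.9  -9.3  47. ] [479.4  -8.6  47. ]
cs1 [ 518.9 -219.9  142. ] [ 523.2 -220.4  142. ]
cs2 [ 501.  -278.3  142. ] [ 497.7 -272.2  142. ]
round [ 506.8 -236.3   10. ] [ 504.1 -229.8   10. ]
[713.39312113 121.96377862   0.        ] [713.48855825 116.00793766  80.        ]
t 0.1 pos [ 237.  -495.8  218.4] psi 25.5 open 1.001 travel [11.38 -7.34 -0.04] roll 0.07 q6 -0.1 tilt [-0.001  0.002 -1.   ]
```

Request:
step_arm(
  moves=[
    {"travel": [0.9, -0.7, 0]},
    {"travel": [0.9, -0.7, 0]},
    {"travel": [0.9, -0.7, 0]},
    {"travel": [0.9, -0.7, 0]},
    {"travel": [0.9, -0.7, 0]},
    {"travel": [0.9, -0.7, 0]},
    {"travel": [0.9, -0.7, 0]},
    {"travel": [0.9, -0.7, 0]},
    {"travel": [0.9, -0.7, 0]},
    {"travel": [0.9, -0.7, 0]},
    {"travel": [0.9, -0.7, 0]},
    {"travel": [0.9, -0.7, 0]},
    {"travel": [0.9, -0.7, 0]},
    {"travel": [0.9, -0.7, 0]},
    {"travel": [0.9, -0.7, 0]},
    {"travel": [0.8, -0.7, 0]},
    {"travel": [0, 0, 0]},
    {"travel": [0, 0, 0]},
  ],
)

```text
$.moves[0]: bad value
```

```bash
python3 -c "
from h import *
go(479,-9,80,25)"
```

```text
t 0.1 pos [ 237.  -495.8  218.4] psi 25.5 open 1.001 travel [ 14.27 -11.15   4.64] roll 0.07 q6 -0.1 tilt [-0.001  0.002 -1.   ]
```

Request:
step_arm(
  moves=[
    {"travel": [0.9, -0.7, 0], "roll": 0, "claw": 1},
    {"travel": [0.9, -0.7, 0], "roll": 0, "claw": 1},
    {"travel": [0.9, -0.7, 0], "roll": 0, "claw": 1},
    {"travel": [0.9, -0.7, 0], "roll": 0, "claw": 1},
    {"travel": [0.9, -0.7, 0], "roll": 0, "claw": 1},
    {"travel": [0.9, -0.7, 0], "roll": 0, "claw": 1},
    {"travel": [0.9, -0.7, 0], "roll": 0, "claw": 1},
    {"travel": [0.9, -0.7, 0], "roll": 0, "claw": 1},
    {"travel": [0.9, -0.7, 0], "roll": 0, "claw": 1},
    {"travel": [0.9, -0.7, 0], "roll": 0, "claw": 1},
    {"travel": [0.9, -0.7, 0], "roll": 0, "claw": 1},
    {"travel": [0.9, -0.7, 0], "roll": 0, "claw": 1},
    {"travel": [0.9, -0.7, 0], "roll": 0, "claw": 1},
    {"travel": [0.9, -0.7, 0], "roll": 0, "claw": 1},
    {"travel": [0.9, -0.7, 0], "roll": 0, "claw": 1},
    {"travel": [0.8, -0.7, 0], "roll": 0, "claw": 1},
    {"travel": [0, 0, 0], "roll": 0, "claw": 1},
    {"travel": [0, 0, 0], "roll": 0, "claw": 1},
  ],
)

```text
time_s: 1.9
position: [479.0, -7.9, 218.9]
tool_rot: [0.0, 0.975, 0.222, -0.001]
contact_force: [0.0, 0.2, 0.3]
opening: 1.003
grip_force: 0.0
```

```bash
python3 -c "
from h import *
go(479,-9,80,25)"
```

```text
t 1.9 pos [479.   -7.9 218.9] psi 25.6 open 1.003 travel [-0.01  0.03  4.63] roll 0.08 q6 0.99 tilt [-0.002 -0.001 -1.   ]
```

Request:
step_arm(
  moves=[
    {"travel": [0, 0, 1], "roll": 0, "claw": 0.4},
    {"travel": [0, 0, 1], "roll": 0, "claw": 0.2},
    {"travel": [0, 0, 1], "roll": 0, "claw": 0.2},
    {"travel": [0, 0, 1], "roll": 0, "claw": 0.2},
    {"travel": [0, 0, 0.9], "roll": 0, "claw": 0.2},
    {"travel": [0, 0, 0.8], "roll": 0, "claw": 0.2},
    {"travel": [0, 0, 0.5], "roll": 0, "claw": 0.2},
    {"travel": [0, 0, 0], "roll": 0, "claw": 0.1},
    {"travel": [0, 0, 0], "roll": 0, "claw": 0},
    {"travel": [0, 0, 0], "roll": 0, "claw": -0.1},
    {"travel": [0, 0, 0], "roll": 0, "claw": -0.2},
    {"travel": [0, 0, 0], "roll": 0, "claw": -0.3},
    {"travel": [0, 0, 0], "roll": 0, "claw": -0.4},
    {"travel": [0, 0, 0], "roll": 0, "claw": -0.5},
    {"travel": [0, 0, 0], "roll": 0, "claw": -0.6},
    {"travel": [0, 0, 0], "roll": 0, "claw": -0.7},
    {"travel": [0, 0, 0], "roll": 0, "claw": -0.8},
    {"travel": [0, 0, 0], "roll": 0, "claw": -0.9},
    {"travel": [0, 0, 0], "roll": 0, "claw": -1},
    {"travel": [0, 0, 0], "roll": 0, "claw": -1},
  ],
)

```text
time_s: 3.9
position: [479.5, -7.9, 33.8]
tool_rot: [-0.0, 0.975, 0.221, 0.0]
contact_force: [-0.6, 2.7, 5.2]
opening: 0.268
grip_force: 30.0
```

```bash
python3 -c "
from h import *
cv2.imwrite('pics/s1.png',cv2.resize(eyes.read_camera('scene')[60:360,80:480],None,fx=2,fy=2))
go(485,90,100,25);print(arm.observe()['grip_force'])"
```

```text
t 4.0 pos [479.5  -7.9  33.8] psi 25.5 open 0.272 travel [ 1.57 -2.87 -2.2 ] roll 0.07 q6 0.99 tilt [ 0.  0. -1.]
30.037011582608102
```

View pics/s1.png

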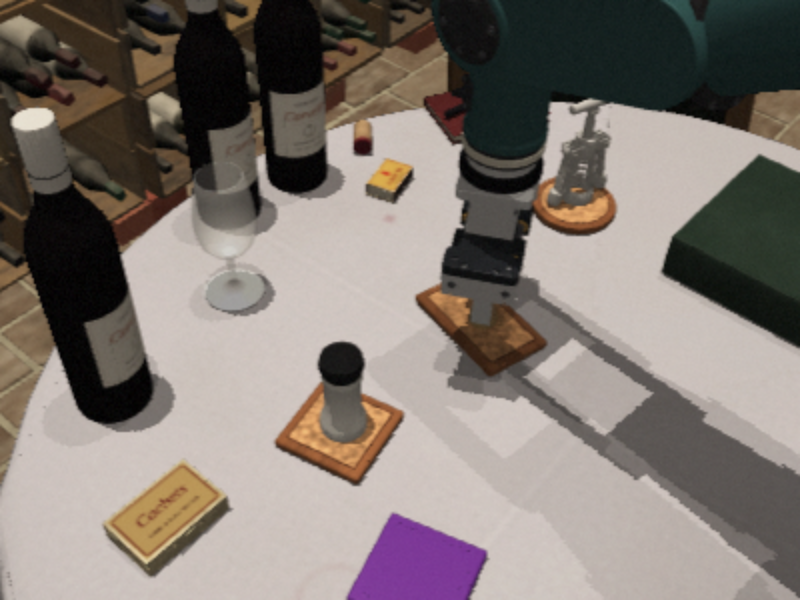

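The scene view shows the fingers around the stopper on the oblong coaster at (480,315), with the pump and corkscrew untouched. I'll lift, and roll so the gripper body stays clear of the pump.

Request:
step_arm(
  moves=[
    {"travel": [0, 0, -0.5], "roll": 0, "claw": -1},
    {"travel": [0, 0, -1], "roll": 0, "claw": -1},
    {"travel": [0, 0, -1], "roll": -1, "claw": -1},
    {"travel": [0, 0, 0], "roll": -1, "claw": -1},
    {"travel": [0, 0, 0], "roll": -1, "claw": -1},
    {"travel": [0, 0, 0], "roll": -1, "claw": -1},
    {"travel": [0, 0, 0], "roll": -1, "claw": -1},
    {"travel": [0, 0, 0], "roll": -1, "claw": -1},
    {"travel": [0, 0, 0], "roll": -1, "claw": -1},
    {"travel": [0, 0, 0], "roll": -1, "claw": -1},
    {"travel": [0, 0, 0], "roll": 0, "claw": -1},
  ],
)

```text
time_s: 5.05
position: [478.9, -8.5, 107.4]
tool_rot: [-0.0, 0.71, 0.704, -0.001]
contact_force: [0.5, 0.1, -1.5]
opening: 0.269
grip_force: 29.7
```

```bash
python3 -c "
from h import *
go(485,90,25,90)"
```

```text
t 5.0 pos [478.9  -8.5 107.4] psi 89.5 open 0.269 travel [3.29 0.18 2.74] roll -0.06 q6 -0.13 tilt [-0.002 -0.001 -1.   ]
```

Request:
step_arm(
  moves=[
    {"travel": [0.8, 0.1, 0], "roll": 0, "claw": -1},
    {"travel": [0.9, 0.1, 0], "roll": 0, "claw": -1},
    {"travel": [0.9, 0, 0], "roll": 0, "claw": -1},
    {"travel": [0.7, 0, 0.5], "roll": 0, "claw": -1},
    {"travel": [0, 0, 0.8], "roll": 0, "claw": -1},
    {"travel": [0, 0, 0.7], "roll": 0, "claw": -1},
    {"travel": [0, 0, 0.4], "roll": 0, "claw": -1},
    {"travel": [0, 0, 0.25], "roll": 0, "claw": -1},
    {"travel": [0, 0, 0.1], "roll": 0, "claw": -1},
    {"travel": [0, 0, 0], "roll": 0, "claw": -1},
  ],
)

```text
time_s: 6.05
position: [486.4, 90.6, 26.1]
tool_rot: [0.0, 0.71, 0.704, 0.0]
contact_force: [0.3, 0.3, -0.1]
opening: 0.271
grip_force: 29.7
```

```bash
python3 -c "
from h import *
go(485,90,24,90);print(arm.observe()['contact_force'])"
```

```text
t 6.0 pos [486.4  90.6  26.1] psi 89.5 open 0.271 travel [-0.02 -0.05  0.07] roll -0.06 q6 0.08 tilt [ 0. -0. -1.]
[ 0.32120385  0.26182244 -0.11145897]
```

Lower slightly, release gradually and rise.

Request:
step_arm(
  moves=[
    {"travel": [0, 0, 0.05], "roll": 0, "claw": -1},
    {"travel": [0, 0, 0], "roll": 0, "claw": -1},
    {"travel": [0, 0, 0], "roll": 0, "claw": -0.4},
    {"travel": [0, 0, 0], "roll": 0, "claw": -0.3},
    {"travel": [0, 0, 0], "roll": 0, "claw": -0.1},
    {"travel": [0, 0, 0], "roll": 0, "claw": 0.1},
    {"travel": [0, 0, 0], "roll": 0, "claw": 0.1},
    {"travel": [0, 0, -0.3], "roll": 0, "claw": 0.1},
    {"travel": [0, 0, -1], "roll": 0, "claw": 0.1},
    {"travel": [0, 0, -1], "roll": 0, "claw": 0.1},
    {"travel": [0, 0, -1], "roll": 0, "claw": 0.1},
    {"travel": [0, 0, -1], "roll": 0, "claw": 0.1},
    {"travel": [0, 0, -1], "roll": 0, "claw": 0.1},
    {"travel": [0, 0, -1], "roll": 0, "claw": 0.1},
    {"travel": [0, 0, -0.3], "roll": 0, "claw": 0.1},
    {"travel": [0, 0, 0], "roll": 0, "claw": 0.1},
  ],
)

```text
time_s: 7.65
position: [487.0, 90.9, 224.4]
tool_rot: [0.001, 0.71, 0.704, 0.002]
contact_force: [0.4, -0.1, -0.4]
opening: 0.55
grip_force: 0.0
```

```bash
python3 -c "
from h import *
go(510,-247.5,220,70)"
```

```text
t 7.7 pos [487.   90.9 224.4] psi 89.5 open 0.55 travel [-11.27   0.86   0.15] roll 2.44 q6 0.08 tilt [ 0.004  0.    -1.   ]
```

Request:
step_arm(
  moves=[
    {"travel": [-0.9, 0.1, 0], "roll": 0, "claw": 0.1},
    {"travel": [-1, 0.1, 0], "roll": 0, "claw": 0.1},
    {"travel": [-1, 0.1, 0], "roll": 0, "claw": 0.1},
    {"travel": [-1, 0.1, 0], "roll": 0, "claw": 0.1},
    {"travel": [-1, 0.1, 0], "roll": 0, "claw": 0.1},
    {"travel": [-1, 0.1, 0], "roll": 0, "claw": 0.1},
    {"travel": [-1, 0.1, 0], "roll": 0, "claw": 0.1},
    {"travel": [-1, 0.1, 0], "roll": 0, "claw": 0.1},
    {"travel": [-1, 0.1, 0], "roll": 0, "claw": 0.1},
    {"travel": [-1, 0, 0], "roll": 0, "claw": 0.1},
    {"travel": [-0.9, 0, 0], "roll": 0, "claw": 0.1},
    {"travel": [-0.5, 0, 0], "roll": 0, "claw": 0.1},
    {"travel": [0, 0, 0], "roll": 0.8, "claw": 0.1},
    {"travel": [0, 0, 0], "roll": 0.8, "claw": 0.1},
    {"travel": [0, 0, 0], "roll": 0.8, "claw": 0.1},
    {"travel": [0, 0, 0], "roll": 0, "claw": 0.1},
  ],
)

```text
time_s: 9.25
position: [510.0, -247.7, 220.9]
tool_rot: [-0.001, 0.817, 0.576, -0.0]
contact_force: [-0.7, -0.2, -0.4]
opening: 0.55
grip_force: 0.0
```

```bash
python3 - <<'E'
from h import *
go(510,-247.5,138,70)
a=eyes.read_camera('scene')[60:260,240:440]; b=eyes.read_camera('top')[140:290,200:480]
cv2.imwrite('pics/s2.png',cv2.resize(a,None,fx=3,fy=3,interpolation=2)); cv2.imwrite('pics/t2.png',cv2.resize(b,None,fx=2.7,fy=2.7,interpolation=2))
E
```

```text
t 9.2 pos [ 510.  -247.7  220.9] psi 70.4 open 0.55 travel [0.   0.   2.76] roll 0.05 q6 -0.21 tilt [-0.002  0.002 -1.   ]
```

View pics/s2.png

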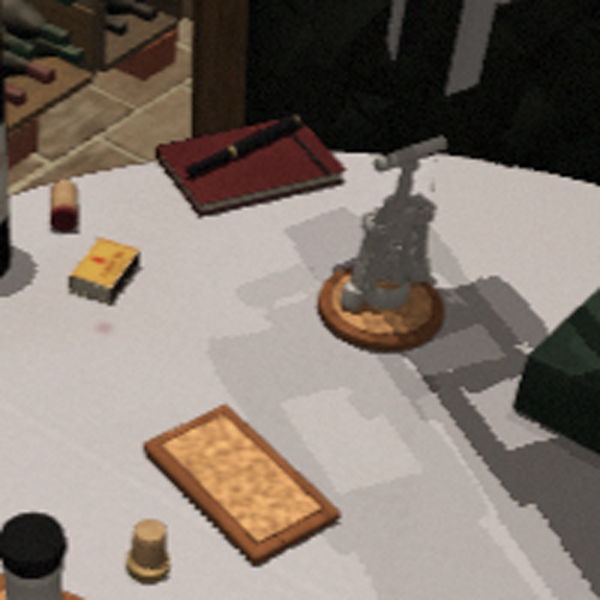

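The view shows the stopper upright on the table (150,550) and the corkscrew untouched. I can't see the gripper above it, so I'll check the projection.

```bash
python3 - <<'E'
from h import *
print(proj('scene',[[510,-247,206],[510,-247,142],[510,-247,300]]),proj('top',[[510,-247,206],[510,-247,142],[487,91,37]]))
E
```

```text
[[382.56898775  84.02417897]
 [377.52099272 109.96492165]
 [390.86717882  41.38126075]] [[418.51033274 197.77283417]
 [409.91583906 203.34870011]
 [270.82443054 218.8464118 ]]
```

View pics/t2.png

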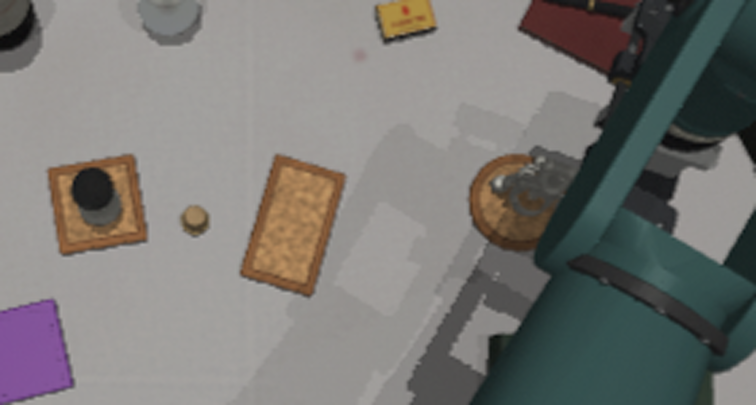

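In the scene crop, both fingertips show against the dark chair at (397,62) and (462,92). They straddle the projected tool position, so the calibration agrees. The stopper stands at top-crop (195,218). Next I'll descend onto the T-bar with the fingertips just above the collar.

Request:
step_arm(
  moves=[
    {"travel": [0, 0, 0.8], "roll": 0, "claw": 0.1},
    {"travel": [0, 0, 0.8], "roll": 0, "claw": 0.1},
    {"travel": [0, 0, 0.5], "roll": 0, "claw": 0.1},
    {"travel": [0, 0, 0.25], "roll": 0, "claw": 0},
    {"travel": [0, 0, 0], "roll": 0, "claw": -0.1},
    {"travel": [0, 0, 0], "roll": 0, "claw": -0.2},
    {"travel": [0, 0, 0], "roll": 0, "claw": -0.3},
    {"travel": [0, 0, 0], "roll": 0, "claw": -0.4},
    {"travel": [0, 0, 0], "roll": 0, "claw": -0.5},
    {"travel": [0, 0, 0], "roll": 0, "claw": -0.6},
    {"travel": [0, 0, 0], "roll": 0, "claw": -0.7},
    {"travel": [0, 0, 0], "roll": 0, "claw": -0.8},
    {"travel": [0, 0, 0], "roll": 0, "claw": -0.9},
    {"travel": [0, 0, 0], "roll": 0, "claw": -1},
    {"travel": [0, 0, 0], "roll": 0, "claw": -1},
    {"travel": [0, 0, 0], "roll": 0, "claw": -1},
  ],
)

```text
time_s: 10.95
position: [510.4, -248.4, 152.0]
tool_rot: [0.0, 0.817, 0.576, -0.0]
contact_force: [-0.1, 0.0, 0.7]
opening: 0.125
grip_force: 30.0
```

```bash
python3 - <<'E'
from h import *
go(510,-247.5,150,70)
a=eyes.read_camera('scene')[60:210,290:490]
cv2.imwrite('pics/s3.png',cv2.resize(a,None,fx=4,fy=4,interpolation=2))
E
```

```text
t 10.9 pos [ 510.4 -248.4  152. ] psi 70.3 open 0.125 travel [ 0.02 -0.02  0.07] roll 0.04 q6 -0.21 tilt [ 0. -0. -1.]
```

View pics/s3.png

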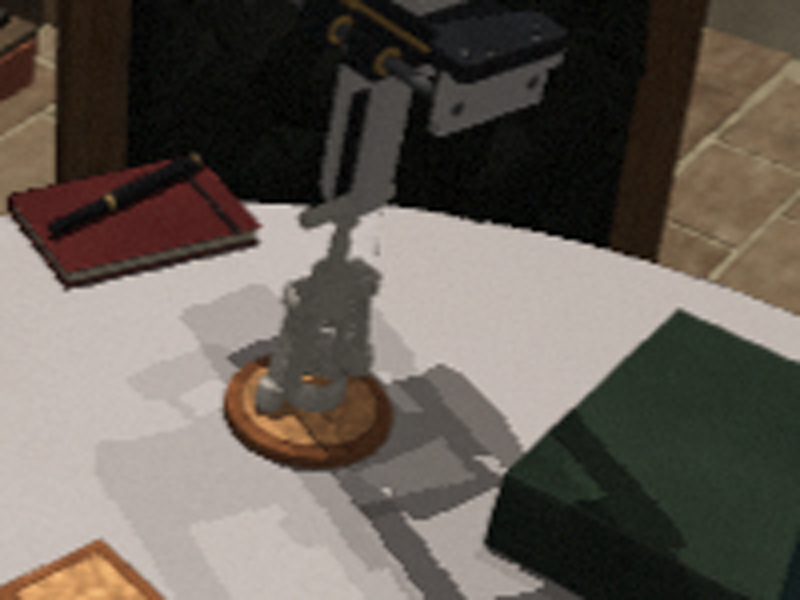

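The fingers hold the T-bar (opening 11.8 mm), and the corkscrew stands straight at (320,330). I'll lift and roll it towards the oblong coaster's direction.

Request:
step_arm(
  moves=[
    {"travel": [0, 0, -0.3], "roll": 0, "claw": -1},
    {"travel": [0, 0, -0.7], "roll": 0, "claw": -1},
    {"travel": [0, 0, -0.7], "roll": 0, "claw": -1},
    {"travel": [0, 0, -0.3], "roll": 0.5, "claw": -1},
    {"travel": [0, 0, 0], "roll": 0.9, "claw": -1},
    {"travel": [0, 0, 0], "roll": 0.9, "claw": -1},
    {"travel": [0, 0, 0], "roll": 0.9, "claw": -1},
    {"travel": [0, 0, 0], "roll": 0.9, "claw": -1},
    {"travel": [0, 0, 0], "roll": 0.9, "claw": -1},
    {"travel": [0, 0, 0], "roll": 0.9, "claw": -1},
    {"travel": [0, 0, 0], "roll": 0.9, "claw": -1},
    {"travel": [0, 0, 0], "roll": 0.9, "claw": -1},
    {"travel": [0, 0, 0], "roll": 0.9, "claw": -1},
    {"travel": [0, 0, 0], "roll": 0.9, "claw": -1},
    {"travel": [0, 0, 0], "roll": 0.9, "claw": -1},
    {"travel": [0, 0, 0], "roll": 0.5, "claw": -1},
    {"travel": [0, 0, 0], "roll": 0, "claw": -1},
  ],
)

```text
time_s: 12.7
position: [510.2, -248.3, 211.7]
tool_rot: [-0.0, 0.989, -0.146, -0.0]
contact_force: [-0.5, 0.1, -2.1]
opening: 0.121
grip_force: 30.0
```

```bash
python3 - <<'E'
from h import *
go(481,-8,152,-16.6)
E
```

```text
t 12.7 pos [ 510.2 -248.3  211.7] psi -16.8 open 0.121 travel [-3.25 -7.38  1.99] roll -0.03 q6 1.31 tilt [-0.001  0.    -1.   ]
```

Request:
step_arm(
  moves=[
    {"travel": [-0.2, -0.4, 0], "roll": 0, "claw": -1},
    {"travel": [-0.3, -0.7, 0], "roll": 0, "claw": -1},
    {"travel": [-0.35, -0.8, 0], "roll": 0, "claw": -1},
    {"travel": [-0.35, -0.8, 0], "roll": 0, "claw": -1},
    {"travel": [-0.35, -0.8, 0], "roll": 0, "claw": -1},
    {"travel": [-0.35, -0.8, 0], "roll": 0, "claw": -1},
    {"travel": [-0.35, -0.8, 0], "roll": 0, "claw": -1},
    {"travel": [-0.35, -0.8, 0], "roll": 0, "claw": -1},
    {"travel": [-0.3, -0.7, 0], "roll": 0, "claw": -1},
    {"travel": [-0.2, -0.5, 0], "roll": 0, "claw": -1},
    {"travel": [-0.15, -0.3, 0], "roll": 0, "claw": -1},
    {"travel": [0, 0, 0.5], "roll": 0, "claw": -1},
    {"travel": [0, 0, 0.5], "roll": 0, "claw": -1},
    {"travel": [0, 0, 0.5], "roll": 0, "claw": -1},
    {"travel": [0, 0, 0.2], "roll": 0, "claw": -1},
    {"travel": [0, 0, 0], "roll": 0, "claw": -1},
    {"travel": [0, 0, 0], "roll": 0, "claw": -1},
  ],
)

```text
time_s: 14.4
position: [481.6, -8.0, 161.0]
tool_rot: [0.0, 0.989, -0.147, 0.0]
contact_force: [0.1, 0.6, -2.7]
opening: 0.124
grip_force: 30.0
```

```bash
python3 - <<'E'
from h import *
go(481,-8,152,-16.6)
a=eyes.read_camera('scene')[80:280,220:430]
cv2.imwrite('pics/s4.png',cv2.resize(a,None,fx=3,fy=3,interpolation=2))
E
```

```text
t 14.4 pos [481.6  -8.  161. ] psi -16.9 open 0.124 travel [-0.02  0.    0.3 ] roll -0.04 q6 1.73 tilt [ 0. -0. -1.]
```

View pics/s4.png

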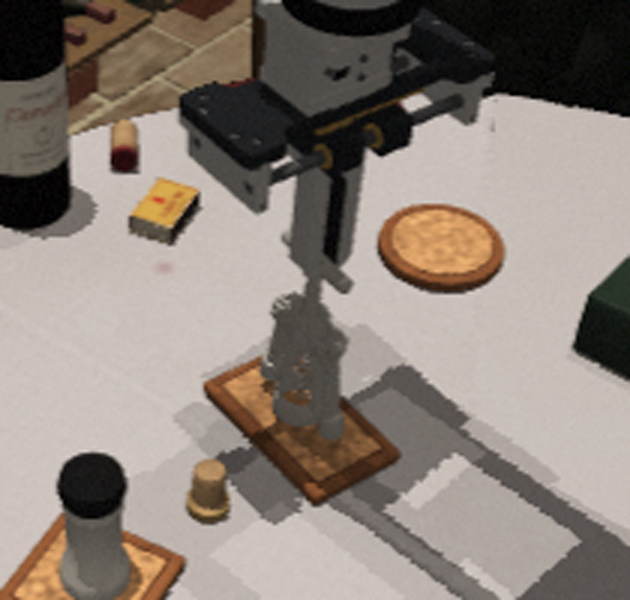

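The corkscrew hangs upright over the oblong coaster (300,430), with its handle along the coaster's length. The round coaster is free at (440,247). I'll lower it, release and rise.

Request:
step_arm(
  moves=[
    {"travel": [0, 0, 0.2], "roll": 0, "claw": -1},
    {"travel": [0, 0, 0.05], "roll": 0, "claw": -1},
    {"travel": [0, 0, 0.03], "roll": 0, "claw": -1},
    {"travel": [0, 0, 0], "roll": 0, "claw": -1},
    {"travel": [0, 0, 0], "roll": 0, "claw": -1},
  ],
)

```text
time_s: 14.95
position: [481.6, -7.7, 152.7]
tool_rot: [0.0, 0.989, -0.147, 0.0]
contact_force: [-0.4, -0.1, -1.9]
opening: 0.124
grip_force: 30.0
```

Request:
step_arm(
  moves=[
    {"travel": [0, 0, 0.04], "roll": 0, "claw": -1},
    {"travel": [0, 0, 0], "roll": 0, "claw": -1},
    {"travel": [0, 0, 0], "roll": 0, "claw": -1},
  ],
)

```text
time_s: 15.25
position: [481.9, -7.6, 152.0]
tool_rot: [-0.0, 0.989, -0.147, 0.001]
contact_force: [0.7, 1.1, 0.6]
opening: 0.12
grip_force: 30.0
```

Contact made (force went from −2 to +0.6). Release.

Request:
step_arm(
  moves=[
    {"travel": [0, 0, 0], "roll": 0, "claw": -0.7},
    {"travel": [0, 0, 0], "roll": 0, "claw": -0.5},
    {"travel": [0, 0, 0], "roll": 0, "claw": -0.3},
    {"travel": [0, 0, 0], "roll": 0, "claw": 0},
    {"travel": [0, 0, 0], "roll": 0, "claw": 0.2},
    {"travel": [0, 0, 0], "roll": 0, "claw": 0.2},
    {"travel": [0, 0, -0.3], "roll": 0, "claw": 0.2},
    {"travel": [0, 0, -0.8], "roll": 0, "claw": 0.2},
    {"travel": [0, 0, -0.8], "roll": 0, "claw": 0.2},
    {"travel": [0, 0, -0.8], "roll": 0, "claw": 0.3},
    {"travel": [0, 0, 0], "roll": -1, "claw": 0.5},
    {"travel": [0, 0, 0], "roll": -1, "claw": 0.5},
    {"travel": [0, 0, 0], "roll": -1, "claw": 0.5},
    {"travel": [0, 0, 0], "roll": -1, "claw": 0.5},
    {"travel": [0, 0, 0], "roll": -1, "claw": 0.5},
    {"travel": [0, 0, 0], "roll": -1, "claw": 0.5},
    {"travel": [0, 0, 0], "roll": -1, "claw": 0.5},
    {"travel": [0, 0, 0], "roll": -1, "claw": 0.5},
    {"travel": [0, 0, 0], "roll": 0, "claw": 0.5},
  ],
)

```text
time_s: 17.15
position: [481.6, -7.7, 233.1]
tool_rot: [0.0, 0.917, 0.4, 0.0]
contact_force: [-1.1, 0.1, -0.2]
opening: 0.752
grip_force: 0.0
```

```bash
python3 - <<'E'
from h import *
go(499.5,186.5,200,90)
E
```

```text
t 17.1 pos [481.6  -7.7 233.1] psi 47.1 open 0.752 travel [ 5.15 -3.97  1.1 ] roll -5.36 q6 0.61 tilt [ 0.001 -0.    -1.   ]
```

Request:
step_arm(
  moves=[
    {"travel": [0.6, -0.5, 0], "roll": 0, "claw": 0.5},
    {"travel": [0.8, -0.6, 0], "roll": 0, "claw": 0.5},
    {"travel": [0.9, -0.7, 0], "roll": 0, "claw": 0.5},
    {"travel": [0.9, -0.7, 0], "roll": 0, "claw": 0.5},
    {"travel": [0.9, -0.7, 0], "roll": 0, "claw": 0.5},
    {"travel": [0.7, -0.5, 0], "roll": 0, "claw": 0.5},
    {"travel": [0.35, -0.27, 0], "roll": 0, "claw": 0.5},
    {"travel": [0, 0, 0.5], "roll": 0, "claw": 0.5},
    {"travel": [0, 0, 0.5], "roll": 0, "claw": 0.5},
    {"travel": [0, 0, 0], "roll": 0, "claw": 0.5},
  ],
)

```text
time_s: 18.15
position: [497.5, 184.9, 198.3]
tool_rot: [-0.0, 0.917, 0.399, -0.004]
contact_force: [-0.5, -0.5, -1.1]
opening: 0.752
grip_force: 0.0
```

```bash
python3 - <<'E'
from h import *
go(499.5,186.5,90,47)
im=eyes.read_camera('scene'); a=im[130:330,190:410]
cv2.imwrite('pics/s5.png',cv2.resize(a,None,fx=3,fy=3,interpolation=2))
cv2.imwrite('pics/s5full.png',im); cv2.imwrite('pics/t5full.png',eyes.read_camera('top'))
print(proj('scene',[[499.5,186.5,189]]))
E
```

```text
t 18.1 pos [497.5 184.9 198.3] psi 47.0 open 0.752 travel [0.11 0.03 3.61] roll 0.0 q6 1.0 tilt [-0.007 -0.002 -1.   ]
[[249.98103317 203.57204031]]
```

View pics/s5.png

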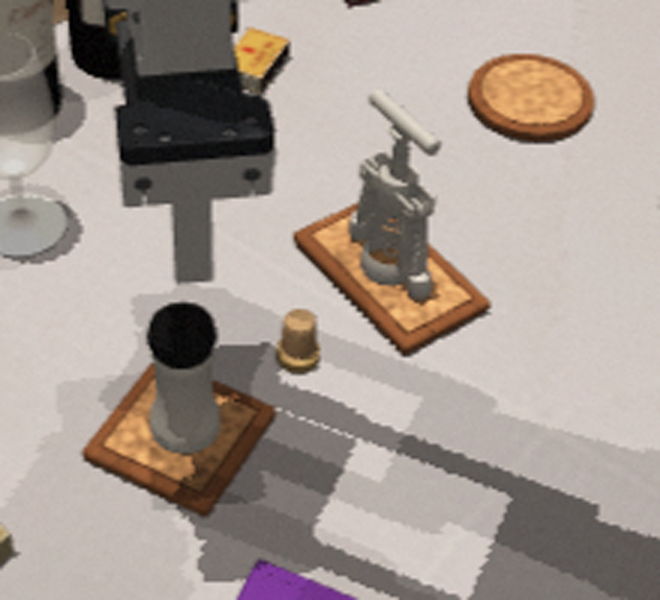

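The corkscrew stands centred and aligned on the oblong coaster (390,280). The stopper stands at (300,345), and the gripper is over the pump (182,370). Descend and grasp.

Request:
step_arm(
  moves=[
    {"travel": [0, 0, 0.8], "roll": 0, "claw": 0.5},
    {"travel": [0, 0, 0.8], "roll": 0, "claw": 0.5},
    {"travel": [0, 0, 0.8], "roll": 0, "claw": 0.5},
    {"travel": [0, 0, 0.7], "roll": 0, "claw": 0.4},
    {"travel": [0, 0, 0.5], "roll": 0, "claw": 0.3},
    {"travel": [0, 0, 0], "roll": 0, "claw": 0.2},
    {"travel": [0, 0, 0], "roll": 0, "claw": 0.1},
    {"travel": [0, 0, 0], "roll": 0, "claw": 0.05},
    {"travel": [0, 0, 0], "roll": 0, "claw": 0},
    {"travel": [0, 0, 0], "roll": 0, "claw": -0.05},
    {"travel": [0, 0, 0], "roll": 0, "claw": -0.1},
    {"travel": [0, 0, 0], "roll": 0, "claw": -0.15},
    {"travel": [0, 0, 0], "roll": 0, "claw": -0.2},
    {"travel": [0, 0, 0], "roll": 0, "claw": -0.3},
    {"travel": [0, 0, 0], "roll": 0, "claw": -0.5},
    {"travel": [0, 0, 0], "roll": 0, "claw": -1},
    {"travel": [0, 0, 0], "roll": 0, "claw": -1},
    {"travel": [0, 0, 0], "roll": 0, "claw": -1},
  ],
)

```text
time_s: 20.05
position: [499.5, 186.6, 94.5]
tool_rot: [0.0, 0.917, 0.4, 0.0]
contact_force: [0.4, -1.2, 2.0]
opening: 0.394
grip_force: 30.0
```

```bash
python3 - <<'E'
from h import *
go(499.5,186.5,91,47)
for n in('scene','top'):
    im=cv2.imread(f'pics/{n[0]}5full.png')
    m=cv2.inRange(cv2.cvtColor(im,cv2.COLOR_BGR2HSV),(4,80,40),(24,255,255)); m=cv2.morphologyEx(m,cv2.MORPH_CLOSE,np.ones((7,7)))
    k,l,st,ce=cv2.connectedComponentsWithStats(m); pt=proj(n,[[505,-233,10]])[0]
    i=l[int(pt[1]),int(pt[0])]; c,_=cv2.findContours((l==i).astype(np.uint8),0,1)
    P=np.array([ray(n,a,b,10)[:2] for a,b in c[0][:,0]],np.float32)
    print(n,st[i],cv2.fitEllipse(P))
E
```

```text
t 20.1 pos [499.5 186.6  94.5] psi 47.1 open 0.394 travel [-0.    0.    0.12] roll 0.02 q6 1.0 tilt [ 0.001 -0.    -1.   ]
scene [346 148  42  29 963] ((504.5141906738281, -229.0711212158203), (96.71487426757812, 104.7394027709961), 24.369333267211914)
top [ 374  197   36   36 1007] ((506.2618408203125, -236.93450927734375), (95.5907974243164, 95.98458099365234), 26.6164608001709)
```

Request:
step_arm(
  moves=[
    {"travel": [0, 0, -0.3], "roll": 0, "claw": -1},
    {"travel": [0, 0, -0.7], "roll": 0, "claw": -1},
    {"travel": [0, 0, -0.8], "roll": 0, "claw": -1},
    {"travel": [0, 0, -0.8], "roll": 0, "claw": -1},
    {"travel": [0, 0, -0.8], "roll": 0, "claw": -1},
    {"travel": [0, 0, -0.8], "roll": 0, "claw": -1},
    {"travel": [0, 0, -0.8], "roll": 0, "claw": -1},
    {"travel": [0, 0, -0.7], "roll": 0, "claw": -1},
    {"travel": [0, 0, -0.3], "roll": 0, "claw": -1},
    {"travel": [0, 0, 0], "roll": 0, "claw": -1},
  ],
)

```text
time_s: 21.05
position: [499.6, 186.9, 275.9]
tool_rot: [0.0, 0.917, 0.4, 0.001]
contact_force: [0.2, -0.8, -1.1]
opening: 0.392
grip_force: 30.0
```

```bash
python3 - <<'E'
from h import *
go(506,-234,94.5,47)
E
```

```text
t 21.1 pos [499.6 186.9 275.9] psi 47.2 open 0.392 travel [-10.16   9.69   6.04] roll 0.02 q6 1.0 tilt [ 0.002  0.001 -1.   ]
```

Request:
step_arm(
  moves=[
    {"travel": [-0.4, 0.4, 0], "roll": 0, "claw": -1},
    {"travel": [-0.6, 0.6, 0], "roll": 0, "claw": -1},
    {"travel": [-0.7, 0.7, 0], "roll": 0, "claw": -1},
    {"travel": [-0.8, 0.7, 0], "roll": 0, "claw": -1},
    {"travel": [-0.8, 0.7, 0], "roll": 0, "claw": -1},
    {"travel": [-0.8, 0.7, 0], "roll": 0, "claw": -1},
    {"travel": [-0.8, 0.8, 0], "roll": 0, "claw": -1},
    {"travel": [-0.8, 0.8, 0], "roll": 0, "claw": -1},
    {"travel": [-0.8, 0.8, 0], "roll": 0, "claw": -1},
    {"travel": [-0.8, 0.8, 0], "roll": 0, "claw": -1},
    {"travel": [-0.8, 0.8, 0], "roll": 0, "claw": -1},
    {"travel": [-0.8, 0.7, 0], "roll": 0, "claw": -1},
    {"travel": [-0.7, 0.7, 0], "roll": 0, "claw": -1},
    {"travel": [-0.4, 0.4, 0], "roll": 0, "claw": -1},
    {"travel": [-0.15, 0.1, 0], "roll": 0, "claw": -1},
    {"travel": [0, 0, 0], "roll": 0, "claw": -1},
  ],
)

```text
time_s: 22.65
position: [505.2, -234.3, 273.4]
tool_rot: [-0.001, 0.917, 0.4, -0.0]
contact_force: [-0.8, 0.4, -1.5]
opening: 0.392
grip_force: 30.0
```

Request:
step_arm(
  moves=[
    {"travel": [0, 0, 0.6], "roll": 0, "claw": -1},
    {"travel": [0, 0, 0.9], "roll": 0, "claw": -1},
    {"travel": [0, 0, 0.9], "roll": 0, "claw": -1},
    {"travel": [0, 0, 0.9], "roll": 0, "claw": -1},
    {"travel": [0, 0, 0.9], "roll": 0, "claw": -1},
    {"travel": [0, 0, 0.8], "roll": 0, "claw": -1},
    {"travel": [0, 0, 0.5], "roll": 0, "claw": -1},
    {"travel": [0, 0, 0.25], "roll": 0, "claw": -1},
    {"travel": [0, 0, 0], "roll": 0, "claw": -1},
    {"travel": [0, 0, 0], "roll": 0, "claw": -1},
  ],
)

```text
time_s: 23.65
position: [506.3, -234.6, 103.2]
tool_rot: [0.001, 0.916, 0.4, 0.001]
contact_force: [0.9, 1.2, -1.1]
opening: 0.392
grip_force: 30.0
```

```bash
python3 - <<'E'
from h import *
go(506,-234,94.5,47)
a=eyes.read_camera('scene')[70:210,290:450]
cv2.imwrite('pics/s6.png',cv2.resize(a,None,fx=4,fy=4,interpolation=2))
E
```

```text
t 23.6 pos [ 506.3 -234.6  103.2] psi 47.2 open 0.392 travel [ 0.01 -0.02  0.29] roll 0.02 q6 0.21 tilt [ 0.002 -0.001 -1.   ]
```

View pics/s6.png

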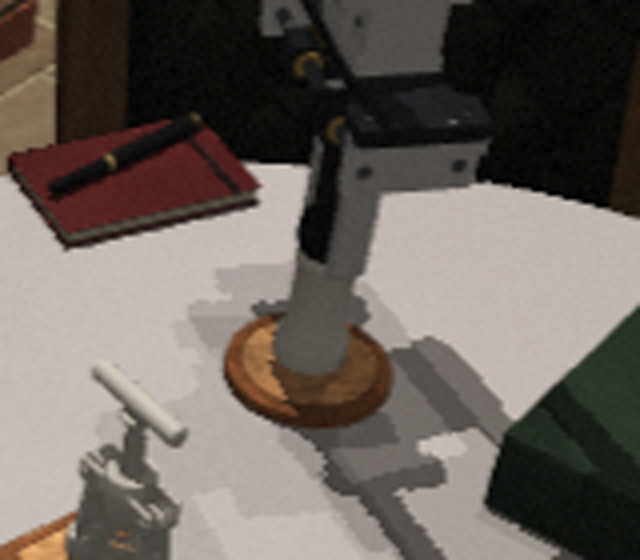

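The pump is just above the middle of the round coaster (foot at about (312,358), coaster centre (308,365)). I'll lower it.

Request:
step_arm(
  moves=[
    {"travel": [0, 0, 0.2], "roll": 0, "claw": -1},
    {"travel": [0, 0, 0.05], "roll": 0, "claw": -1},
    {"travel": [0, 0, 0], "roll": 0, "claw": -1},
    {"travel": [0, 0, 0], "roll": 0, "claw": -1},
  ],
)

```text
time_s: 24.1
position: [505.6, -234.7, 94.6]
tool_rot: [0.0, 0.917, 0.4, 0.0]
contact_force: [0.6, -0.5, -1.5]
opening: 0.395
grip_force: 30.0
```

Request:
step_arm(
  moves=[
    {"travel": [0, 0, 0.04], "roll": 0, "claw": -1},
    {"travel": [0, 0, 0], "roll": 0, "claw": -1},
    {"travel": [0, 0, 0], "roll": 0, "claw": -1},
  ],
)

```text
time_s: 24.4
position: [506.0, -234.8, 94.4]
tool_rot: [0.001, 0.917, 0.4, 0.001]
contact_force: [-0.7, 0.5, 4.8]
opening: 0.393
grip_force: 30.0
```

Contact (4.8 N). Release and rise.

Request:
step_arm(
  moves=[
    {"travel": [0, 0, 0], "roll": 0, "claw": -0.2},
    {"travel": [0, 0, 0], "roll": 0, "claw": -0.1},
    {"travel": [0, 0, 0], "roll": 0, "claw": 0.1},
    {"travel": [0, 0, 0], "roll": 0, "claw": 0.3},
    {"travel": [0, 0, 0], "roll": 0, "claw": 0.5},
    {"travel": [0, 0, 0], "roll": 0, "claw": 0.6},
    {"travel": [0, 0, -0.4], "roll": 0, "claw": 0.6},
    {"travel": [0, 0, -1], "roll": 0, "claw": 0.6},
    {"travel": [0, 0, -1], "roll": 0, "claw": 0.6},
    {"travel": [0, 0, -1], "roll": 0, "claw": 0.6},
    {"travel": [0, 0, -1], "roll": 0, "claw": 0.6},
    {"travel": [0, 0, -1], "roll": 0, "claw": 0.6},
    {"travel": [0, 0, -0.4], "roll": -1, "claw": 0.6},
    {"travel": [0, 0, 0], "roll": -1, "claw": 0.5},
    {"travel": [0, 0, 0], "roll": -1, "claw": 0.3},
    {"travel": [0, 0, 0], "roll": -1, "claw": 0.1},
    {"travel": [0, 0, 0], "roll": -1, "claw": 0.1},
    {"travel": [0, 0, 0], "roll": 0, "claw": 0.1},
  ],
)

```text
time_s: 26.2
position: [505.5, -234.6, 268.2]
tool_rot: [0.001, 0.725, 0.689, 0.0]
contact_force: [0.0, -1.2, 0.7]
opening: 0.551
grip_force: 0.0
```

```bash
python3 - <<'E'
from h import *
go(487,90.9,220,87)
im=eyes.read_camera('scene'); cv2.imwrite('pics/s7full.png',im)
cv2.imwrite('pics/s7.png',cv2.resize(im[80:300,210:450],None,fx=2.7,fy=2.7,interpolation=2))
E
```

```text
t 26.2 pos [ 505.5 -234.6  268.2] psi 87.1 open 0.551 travel [10.81 -1.16  1.6 ] roll 0.02 q6 -0.49 tilt [ 0.001 -0.001 -1.   ]
```

View pics/s7.png

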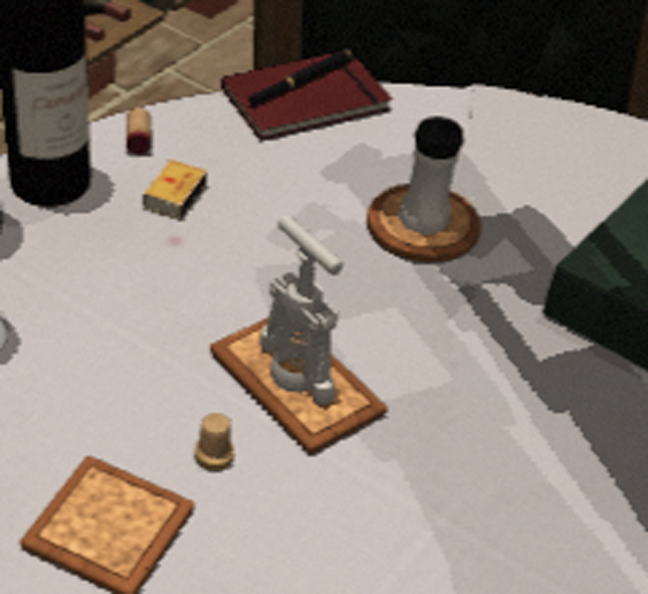

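The pump stands upright in the middle of the round coaster (427,200), the corkscrew is still well placed, and the stopper is at (215,440). I'll go to the stopper.

Request:
step_arm(
  moves=[
    {"travel": [0.5, -0.1, 0], "roll": 0, "claw": 0.1},
    {"travel": [0.9, -0.1, 0], "roll": 0, "claw": 0.1},
    {"travel": [1, -0.1, 0], "roll": 0, "claw": 0.1},
    {"travel": [1, -0.1, 0], "roll": 0, "claw": 0.1},
    {"travel": [1, -0.1, 0], "roll": 0, "claw": 0.1},
    {"travel": [1, -0.1, 0], "roll": 0, "claw": 0.1},
    {"travel": [1, -0.1, 0], "roll": 0, "claw": 0.1},
    {"travel": [1, -0.1, 0], "roll": 0, "claw": 0.1},
    {"travel": [1, -0.1, 0], "roll": 0, "claw": 0.1},
    {"travel": [1, -0.1, 0], "roll": 0, "claw": 0.1},
    {"travel": [0.9, -0.1, 0], "roll": 0, "claw": 0.1},
    {"travel": [0.5, -0.05, 0], "roll": 0, "claw": 0.1},
    {"travel": [0, 0, 0.6], "roll": 0, "claw": 0.1},
    {"travel": [0, 0, 1], "roll": 0, "claw": 0.1},
    {"travel": [0, 0, 1], "roll": 0, "claw": 0.1},
    {"travel": [0, 0, 1], "roll": 0, "claw": 0.1},
    {"travel": [0, 0, 0], "roll": 0, "claw": 0.1},
    {"travel": [0, 0, 0], "roll": 0, "claw": 0.1},
  ],
)

```text
time_s: 28.05
position: [486.7, 91.3, 159.7]
tool_rot: [-0.0, 0.725, 0.689, -0.0]
contact_force: [-0.7, -0.3, 0.7]
opening: 0.55
grip_force: 0.0
```

```bash
python3 - <<'E'
from h import *
go(487,90.9,24.5,87)
f=lambda u,v:((u+.5)/2.7-.5+210,(v+.5)/2.7-.5+80)
P=[ray('scene',*f(*p),10) for p in[(90,458),(193,502),(130,586),(22,538)]]
print(np.mean(P,0),ray('scene',*f(216,420),37),ray('scene',*f(427,215),10),ray('scene',*f(424,221),10))
im=cv2.imread('pics/t5full.png'); 
E
```

```text
t 28.1 pos [486.7  91.3 159.7] psi 87.1 open 0.55 travel [-0.01  0.01  4.51] roll 0.01 q6 0.12 tilt [-0.  0. -1.]
[501.81329831 189.99232724  10.        ] [487.31152464  89.38307812  37.        ] [ 506.38770125 -238.60756482   10.        ] [ 504.07849917 -229.80363097   10.        ]
```

Request:
step_arm(
  moves=[
    {"travel": [0, 0, 0.8], "roll": 0, "claw": 0.1},
    {"travel": [0, 0, 0.9], "roll": 0, "claw": 0.1},
    {"travel": [0, 0, 0.9], "roll": 0, "claw": 0.1},
    {"travel": [0, 0, 0.9], "roll": 0, "claw": 0.1},
    {"travel": [0, 0, 0.6], "roll": 0, "claw": 0.1},
    {"travel": [0, 0, 0.4], "roll": 0, "claw": 0},
    {"travel": [0, 0, 0], "roll": 0, "claw": -0.1},
    {"travel": [0, 0, 0], "roll": 0, "claw": -0.2},
    {"travel": [0, 0, 0], "roll": 0, "claw": -0.3},
    {"travel": [0, 0, 0], "roll": 0, "claw": -0.35},
    {"travel": [0, 0, 0], "roll": 0, "claw": -0.4},
    {"travel": [0, 0, 0], "roll": 0, "claw": -0.5},
    {"travel": [0, 0, 0], "roll": 0, "claw": -0.6},
    {"travel": [0, 0, 0], "roll": 0, "claw": -0.8},
    {"travel": [0, 0, 0], "roll": 0, "claw": -1},
    {"travel": [0, 0, 0], "roll": 0, "claw": -1},
    {"travel": [0, 0, 0], "roll": 0, "claw": -1},
    {"travel": [0, 0, 0], "roll": 0, "claw": -1},
  ],
)

```text
time_s: 29.85
position: [487.3, 90.8, 24.7]
tool_rot: [0.0, 0.725, 0.689, 0.0]
contact_force: [-2.0, 1.1, 5.5]
opening: 0.271
grip_force: 30.1
```

```bash
python3 -c "
from h import *
go(501,189,35,87)"
```

```text
t 29.9 pos [487.3  90.8  24.7] psi 87.1 open 0.271 travel [ 3.29  0.29 -0.34] roll 0.02 q6 0.12 tilt [ 0.  0. -1.]
```

Request:
step_arm(
  moves=[
    {"travel": [0, 0, -0.3], "roll": 0, "claw": -1},
    {"travel": [0, 0, -0.7], "roll": 0, "claw": -1},
    {"travel": [0, 0, -0.5], "roll": 0, "claw": -1},
    {"travel": [0.5, 0.05, 0], "roll": 0, "claw": -1},
    {"travel": [0.8, 0.07, 0], "roll": 0, "claw": -1},
    {"travel": [0.9, 0.08, 0], "roll": 0, "claw": -1},
    {"travel": [0.7, 0.06, 0], "roll": 0, "claw": -1},
    {"travel": [0.4, 0.03, 0], "roll": 0, "claw": -1},
    {"travel": [0, 0, 0.4], "roll": 0, "claw": -1},
    {"travel": [0, 0, 0.4], "roll": 0, "claw": -1},
    {"travel": [0, 0, 0.2], "roll": 0, "claw": -1},
    {"travel": [0, 0, 0], "roll": 0, "claw": -1},
    {"travel": [0, 0, 0], "roll": 0, "claw": -1},
  ],
)

```text
time_s: 31.15
position: [500.7, 188.5, 38.8]
tool_rot: [-0.0, 0.725, 0.689, -0.0]
contact_force: [0.2, -0.3, -0.7]
opening: 0.267
grip_force: 29.7
```

```bash
python3 -c "
from h import *
go(501,189,35,87)"
```

```text
t 31.1 pos [500.7 188.5  38.8] psi 87.1 open 0.267 travel [0.02 0.01 0.13] roll 0.01 q6 0.31 tilt [-0.001 -0.    -1.   ]
```

Request:
step_arm(
  moves=[
    {"travel": [0, 0, 0.08], "roll": 0, "claw": -1},
    {"travel": [0, 0, 0.04], "roll": 0, "claw": -1},
    {"travel": [0, 0, 0], "roll": 0, "claw": -1},
    {"travel": [0, 0, 0], "roll": 0, "claw": -1},
  ],
)

```text
time_s: 31.55
position: [500.9, 189.2, 35.8]
tool_rot: [0.0, 0.725, 0.689, 0.0]
contact_force: [0.4, -0.3, 0.1]
opening: 0.267
grip_force: 29.7
```

Request:
step_arm(
  moves=[
    {"travel": [0, 0, 0.04], "roll": 0, "claw": -1},
    {"travel": [0, 0, 0], "roll": 0, "claw": -1},
    {"travel": [0, 0, 0], "roll": 0, "claw": -1},
  ],
)

```text
time_s: 31.85
position: [501.1, 189.3, 34.8]
tool_rot: [0.0, 0.724, 0.689, 0.0]
contact_force: [-0.6, 0.7, 1.6]
opening: 0.267
grip_force: 29.8
```

Contact. Release, rise and back away for a clear view.

Request:
step_arm(
  moves=[
    {"travel": [0, 0, 0], "roll": 0, "claw": -0.45},
    {"travel": [0, 0, 0], "roll": 0, "claw": -0.35},
    {"travel": [0, 0, 0], "roll": 0, "claw": -0.2},
    {"travel": [0, 0, 0], "roll": 0, "claw": 0},
    {"travel": [0, 0, 0], "roll": 0, "claw": 0.1},
    {"travel": [0, 0, 0], "roll": 0, "claw": 0.1},
    {"travel": [0, 0, -0.3], "roll": 0, "claw": 0.1},
    {"travel": [0, 0, -1], "roll": 0, "claw": 0.1},
    {"travel": [0, 0, -1], "roll": 0, "claw": 0.1},
    {"travel": [0, 0, -1], "roll": 0, "claw": 0.1},
    {"travel": [0, 0, -1], "roll": 0, "claw": 0.1},
    {"travel": [0, 0, -1], "roll": 0, "claw": 0.1},
    {"travel": [0, 1, -0.7], "roll": 0, "claw": 0.1},
    {"travel": [0, -1, 0], "roll": 0, "claw": 0.1},
    {"travel": [0, -1, 0], "roll": 0, "claw": 0.1},
    {"travel": [0, -1, 0], "roll": 0, "claw": 0.1},
    {"travel": [0, -1, 0], "roll": 0, "claw": 0.1},
    {"travel": [0, -1, 0], "roll": 0, "claw": 0.1},
    {"travel": [0, 0, 0], "roll": 0, "claw": 0.1},
    {"travel": [0, 0, 0], "roll": 0, "claw": 0.1},
  ],
)

```text
time_s: 33.85
position: [381.1, 195.3, 215.3]
tool_rot: [0.001, 0.724, 0.689, 0.001]
contact_force: [0.3, 0.2, -0.1]
opening: 0.55
grip_force: 0.0
```

```bash
python3 - <<'E'
from h import *
go(380,189,200)
a=eyes.read_camera('scene');b=eyes.read_camera('top')
# overlay expected outlines at measured placements
def circ(im,n,x,y,z,r,c):
    t=np.linspace(0,6.3,60); p=proj(n,np.c_[x+r*np.cos(t),y+r*np.sin(t),0*t+z]); cv2.polylines(im,[(p*8).astype(int).reshape(-1,1,2)],True,c,1,cv2.LINE_AA,3)
a=cv2.resize(a[80:300,190:410],None,fx=2.7,fy=2.7,interpolation=2)
b=cv2.resize(b[110:290,140:440],None,fx=2.6,fy=2.6,interpolation=2)
cv2.imwrite('pics/s8.png',a);cv2.imwrite('pics/t8.png',b)
E
```

```text
t 33.9 pos [381.1 195.3 215.3] psi 87.2 open 0.55 travel [-0.21 -0.03  0.51] roll 0.0 q6 0.39 tilt [ 0.002  0.    -1.   ]
```

View pics/s8.png

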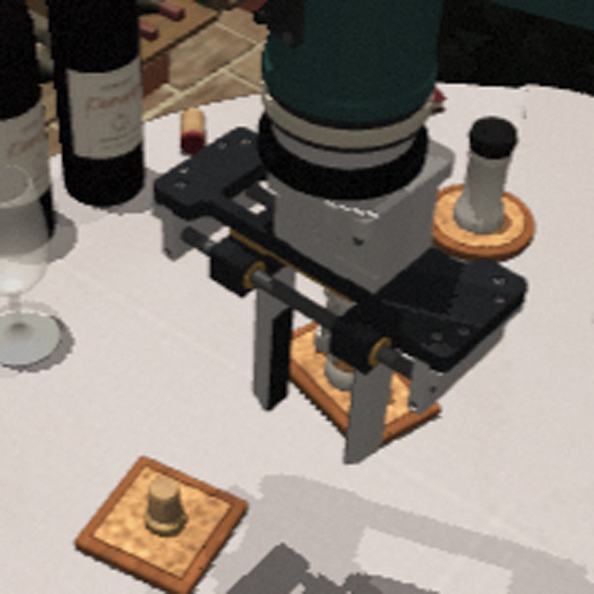

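View pics/t8.png

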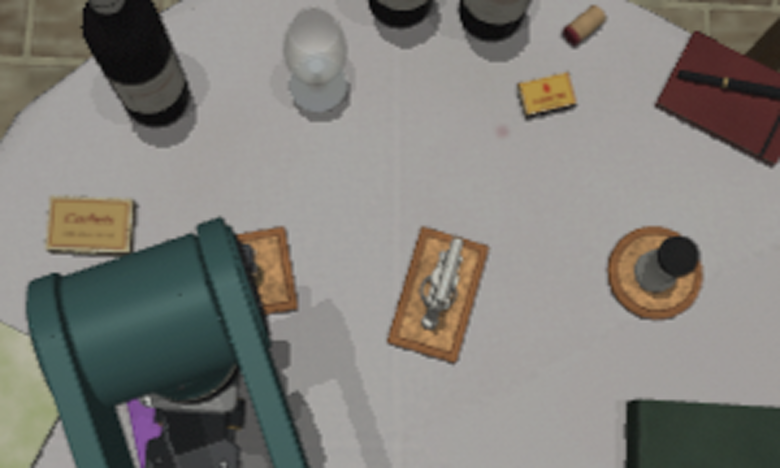

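The stopper stands mid-square at scene (165,510), the corkscrew is aligned mid-oblong at top (440,290), and the pump is mid-round at top (655,272). The stopper looks slightly leaning in the scene view, so I'll check that with numbers, by differencing against the earlier frame.

```bash
python3 - <<'E'
from h import *
old=cv2.imread('pics/s7full.png').astype(int); new=eyes.read_camera('scene').astype(int); cv2.imwrite('pics/s9full.png',new)
s=np.abs(new-old).sum(2)
for nm,x,y,z in(('square',501,189,10),('parked',487,91,0)):
    p=proj('scene',[[x,y,z],[x,y,z+37],[x,y,z+18]]); u,v=p[2].round().astype(int)
    d=s[v-22:v+22,u-22:u+22]; m=(d>45).astype(np.uint8)
    k,l,st,ce=cv2.connectedComponentsWithStats(m); i=1+np.argmax(st[1:,4])
    M=cv2.moments((l==i).astype(np.uint8),True)
    ang=.5*np.degrees(np.arctan2(2*M['mu11'],M['mu20']-M['mu02']))
    print(nm,st[i],ce[i]+[u-22,v-22],'exp',p.round(1).tolist(),'axis',ang,'exp axis',np.degrees(np.arctan2(*(p[0]-p[1])[::-1])))
    if nm=='square' or 1: print('\n'.join(''.join('#' if c==i else '.' for c in r) for r in l))
E
```

```text
square [  0   0  44  23 503] [249.45328032 250.29224652] exp [[250.7, 272.0], [250.3, 259.6], [250.5, 266.0]] axis -2.022031017170959 exp axis 87.93783185421823
#.#########################.################
############################################
#.#####################################.#..#
###########.###############.################
############################################
##############...#####.#####################
###.#########......#########################
############.........##########.############
############........#..###.############.####
.##########................#####.###.#######
##########..................################
####.####.....................##.###########
########.........................###########
########............................####.###
.#####................................######
##.##..................................#####
#####.....................................##
####........................................
###.........................................
###.........................................
##.....................................
[... 2603 characters left out ...]
#####.####################################
.###########################################
#################################.##########
############################################
###############.####..##....################
###################.................########
#.#################....................#####
###################.......................##
########...#######..........................
...###......#####...........................
..............####..........................
...............####.........................
.................#..........................[ WARN:0@3.543] global loadsave.cpp:1063 imwrite_ Unsupported depth image for selected encoder is fallbacked to CV_8U.
```

The frame difference is useless because the arm's shadow changed. By projection, an upright stopper at that spot should appear to lean about 2° left, and my 5° reading from the view has about that much error. A free stopper on its flat cap stands upright, and all the placings match the measured coaster centres. I'm handing in.

```bash
python3 -c "
from cell import arm
print(arm.finish_job())"
```

```text
the job is handed in; nothing more can be done
None
```

I handed the job in at about 34 s: pump on the round coaster, stopper on the square one, corkscrew on the oblong one with its handle along the length. Nothing was knocked over; hand-in returned no verdict, and I couldn't confirm exactly how upright the stopper stands.

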